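# Free the plaster model from a hold-down of unknown thread hand

### The arm

A 6-joint arm with a two-finger parallel gripper is mounted at the origin on the work surface. World frame = base frame: x ahead of the robot, y to its left, z up, the work surface at z = 0. Lengths are in mm, angles in rad, forces in N, time in s.
With the tool pointing down it reaches from about 350 to 875 mm from the base axis. Payload 4.2 kg.
Tool frame: the origin (TCP) lies at the very end of the fingers, on their centre line; the grasp point (between the pads) lies 19 mm behind it; z points along the fingers, y is the line along which they close (so a half turn about z gives the same grasp; the last joint's range is limited). The gripper opens to 85 mm and grips with 20 to 120 N. Pads are 22 mm wide; open, the fingers measure 114 mm over their backs; the gripper's body (76 mm by 85 mm) begins 54 mm behind the grasp point. The pads swing forward as they close: fully open they stand 13 mm farther back than shut.
Start: joints at [-0.855, 0.385, 0.008, 0, -1.194, -0.259], TCP at [275.685, -560.889, 231.312] pointing down, gripper open.
Joint ranges: [-3.14, 3.14], [-1.21, 2.06], [-1.07, 1.41], [-3.16, 2.05], [-2.99, -0.16], [-3.1, 3.1]. Speed limits (rad/s): [2.79, 2.79, 3.14, 3.14, 3.14, 3.14].

### API

Orientations are given as a unit quaternion [x, y, z, w].
In Python, from bench import read_state, get_image, camera_model, job_done gives the robot as it stands.
- The arm moves only by the shell command python3 -m handwheel 'ROWS'. ROWS is JSON, a list of rows, each a list of 7 numbers: the shift along the tool's x, y, z in m, then the turn, a rotation vector about the tool's x, y, z in rad, then the gripper's target within -1 to 1 (fully open at 1, half-way at 0, shut at -1). In form: [[dx, dy, dz, wx, wy, wz, jaw], ...]. A call has 1 to 10 rows; each row is the pose to reach, as a shift and turn from the pose commanded when the call began, along the tool's axes at that moment; what a row does not reach only later rows make up. A row lasts 1/8 s, in which the tool goes at most 62.5 mm and 10.7 degrees, less where a joint would pass 70% of its speed; a pose out of reach is approached as far as the arm can. A call with a gripper value outside its range is refused whole. The fingers move at their own pace and stop on an object; the grip force is fixed at half the most. Time passes only in rows, so rows that repeat a pose let the fingers close. It gives the time, the measured TCP pose, the force, the opening and the grip force at its end, in the units of the state.
- read_state(): the state, without advancing time (a new reading comes with each control period).
- get_image(name): name is "scene" or "top" or "wrist"; returns (picture, depth): 384x512x3 uint8, blue, green, red; 384x512 float32, mm along the optical axis (not along the pixel's ray), 0 where there is no reading.
- camera_model(name): a dict with "K" (3x3 intrinsics, pixels), "rvec" (rotation vector, rad) and "tvec" (3), from world to camera coordinates, as OpenCV has them; the wrist camera has in their place "hand_eye" (4x4, takes a point from camera to tool coordinates, whose origin is the TCP and whose axes are the flange's). Camera axes: x right, y down, z forward; pixel columns grow to the right and rows downward; lengths in mm; the calibration is good to about 2 mm. A picture is of the moment at which its call begins: read the wrist's pose just before it. camera_model takes no time and is no camera call.
- job_done(): hands the job in; it is judged then, once.
The state is a dict: "clock": time; "joints": joint angles; "joint_vel": joint speeds; "joint_efforts": joint torques, N m; "position": TCP position; "ee_rot": TCP orientation; "contact_force": force on the tool from outside, world axes, zero at the start; "wrist_torque": the same for the moment, N m; "gripper_width": finger opening in mm; "grasp_force": force on a finger pad.
Only numpy, scipy, OpenCV 4.12 (cv2) and the standard library are available. Lean on these libraries where they do the work, as an engineer would, in place of code of your own. Each camera call takes 0.05 s, during which the arm holds its last target. There are 200 camera calls.

### The job

The plaster wall model is locked in the sanding jig by a hold-down screw, and nobody remembers whether that screw has a left-hand or a right-hand thread: find out by feel, unscrew the square black knob until its pin is clear of the baseboard, and draw the model out from under the clamp arm. Then set it down, upright and without dropping it, in the middle of the grey drying board and let go. Leave the bowl, the glue bottle and the wood offcut alone.

Things in the scene. Friction and masses are not known exactly. Their poses are not given: they have to be found in the camera images.
- jig_knob (a point): Fixed point on the jig's vertical screw axis, mid-height of the square black knob as it starts, 112 mm over the table. Knob: 40 x 40 mm, 36 mm high, sides along the jig's x and y at first. Unscrewing lifts it 16 mm a turn (this point stays) against a steady 0.2 N m, to a stop at 6.2 rad. It starts right down: tightening is stopped solid at once. Which way loosens varies, unseen. Axes: the jig's.
- jig_pin (a point): Fixed point on the screw axis where the pin's tip starts, 24.5 mm over the table. The screw's foot is a 33 mm collar, 9 mm thick, resting on the baseboard, with a 14 mm pin below it, 7.5 mm deep in the baseboard's hole. Knob and foot rise together: the pin is out after half a turn, well clear after two thirds of a turn.
- jig_arm (a point): Middle of the upper face of the steel clamp arm's free end, 84 mm over the table, 22 mm from the screw axis towards jig -x. Arm: 22 mm thick (underside 62 mm up), 44 mm wide, joined to a post 60 mm wide, 38 to 73 mm from the screw axis on the +x side.
- jig: Sanding jig fixed to the table; origin on the table under the screw axis, z up, -x the open end towards which the model is drawn out. Wooden bed 20 mm high, 110 mm wide, from 55 mm on the +x side to 160 mm on the -x side of the origin. An identical empty jig stands about 0.31 m from it along +x and is not part of the job.
- model_wall (a point): Centre of the model's plaster wall: 80 mm long (x), 26 mm thick (y), 58 mm high, on a 36 mm wide, 6 mm high plinth, on a wooden baseboard 180 x 90 x 12 mm. The baseboard's underside is 41 mm below this point, its middle 40 mm along +x. About 0.35 kg. Axes: z up, x along the baseboard to the end with the hole; at the start it is along the jig's x, the wall 105 mm from the screw axis.
- model_mid (a point): Middle of the underside of the model's baseboard; axes as for the wall.
- model_hole (a point): Centre of the mouth of the baseboard's 22 mm square through hole, on the board's upper face, 65 mm from its middle along model x and 25 mm from the end. At the start the screw's pin stands in it.
- drying_mid (a point): Centre of the upper face of the grey drying board, a fixed slab 260 mm (its x) by 200 mm (its y), 18 mm high, specked with plaster.
- bowl: Black rubber mixing bowl, 110 mm across, 70 mm high; origin under its centre. Bystander.
- glue: White glue bottle, 60 mm across, 130 mm high; origin under its centre. Bystander.
- offcut: Wood offcut 120 x 35 x 15 mm lying on the table; origin under its centre. Bystander.

How it is judged (in metres and radians):
On the way:
1. the model is drawn out from under the clamp: its hole more than 50 mm from the screw axis (horizontal distance between model_hole and jig_knob above 0.05 m), for 0.1 s.
At the end, for the whole second after the job is handed in: the model stands flat (within 0.06 rad) and at rest on the drying board, the middle of its baseboard within 40 mm of the board's middle, released (horizontal distance between model_mid and drying_mid below 0.04 m and z of model_mid in the frame of drying_mid between -0.004 and 0.004 m and angle between model_mid's own z axis and vertical below 0.06 rad and linear speed of model below 0.02 m/s); the robot touches nothing.
It fails at once if the model is dropped: let go more than 15 mm above the drying board's face (z of model_mid in the frame of drying_mid above 0.015 m and contact force between the fingers and model below 0.05 N).
It fails at once if the model is tipped over (angle between model_mid's own z axis and vertical above 0.6 rad).
It fails at once if the bowl is pushed more than 30 mm (distance of bowl from where it was at the start of the episode above 0.03 m).
It fails at once if the glue bottle is pushed more than 30 mm (distance of glue from where it was at the start of the episode above 0.03 m).
It fails at once if the offcut is pushed more than 30 mm (distance of offcut from where it was at the start of the episode above 0.03 m).
It also fails if it takes over 64 s, if anything falls off the work surface, if the arm or the gripper's body presses on something with over 40 N, if the wrist force passes 120 N, or if a joint passes its speed limit or range.

## Working session

There is one attempt and no reset: what is moved stays moved. The work goes in short steps, Python scripts to look and compute and a shell command to move; the robot and the scene stay as the last step left them, time stands still between calls to the robot, and variables do not carry over. Pictures are saved under pics/ and viewed, at most 10 in all, crops included, and the job is handed in when it is done.

```bash
mkdir -p pics; ls; python3 - <<'E'
from bench import *
import cv2,numpy as np
s=read_state();print({k:np.round(v,3).tolist() for k,v in s.items()})
for n in("top","scene"):
    p,d=get_image(n);cv2.imwrite(f"pics/{n}0.png",p);np.save(f"{n}0.npy",d);print(n,camera_model(n))
print(camera_model("wrist"))
E
```

```text
pics
{'clock': 0.0, 'joints': [-0.855, 0.386, 0.007, -0.0, -1.194, -0.259], 'joint_vel': [-0.001, -0.0, -0.001, -0.001, -0.0, 0.001], 'joint_efforts': [0.0, -39.229, 18.84, 4.186, -0.005, -0.0], 'position': [275.425, -560.38, 230.196], 'ee_rot': [-0.226, 0.974, 0.001, -0.0], 'contact_force': [1.016, 0.174, 0.163], 'wrist_torque': [0.005, 0.017, -0.016], 'grasp_force': 0.0, 'gripper_width': 85.514}
top {'K': array([[380.73042491,   0.        , 263.20548059],
       [  0.        , 380.73042491, 194.56292112],
       [  0.        ,   0.        ,   1.        ]]), 'rvec': array([ 2.13538156, -2.03043705,  0.26653831]), 'tvec': array([-35.97552444, 665.87838491, 648.92922383])}
scene {'K': array([[413.56863241,   0.        , 259.81836817],
       [  0.        , 413.56863241, 190.03007885],
       [  0.        ,   0.        ,   1.        ]]), 'rvec': array([ 1.44909955,  2.25434649, -0.80524537]), 'tvec': array([ 280.2222881 , -391.80521382, 1337.16337683])}
{'K': array([[281.87346393,   0.        , 257.37037704],
       [  0.        , 281.87346393, 191.40903821],
       [  0.        ,   0.        ,   1.        ]]), 'hand_eye': array([[ 2.18514717e-04, -9.57551874e-01, -2.88260923e-01,
         7.22482749e+01],
       [ 9.99999795e-01,  3.58883340e-05,  6.38830017e-04,
        -3.32602823e-01],
       [-6.01367675e-04, -2.88261004e-01,  9.57551686e-01,
        -1.42161879e+02],
       [ 0.00000000e+00,  0.00000000e+00,  0.00000000e+00,
         1.00000000e+00]])}
```

View pics/top0.png

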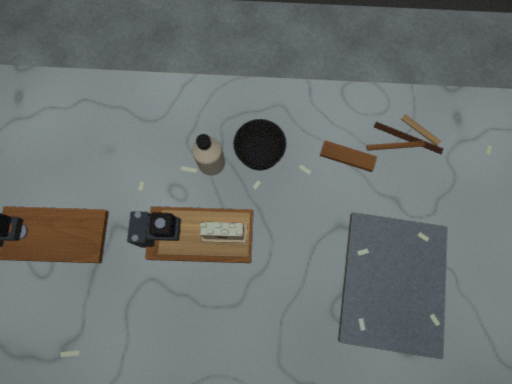

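View pics/scene0.png

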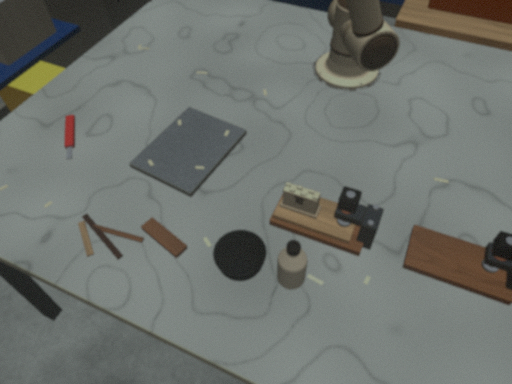

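The top view shows the loaded jig (knob ≈(161,224), post ≈(140,228), wall ≈(222,231)) and the empty jig at left. The drying board is ≈(395,285), with the bowl, bottle and offcut along the top. I'll turn these into positions.

```bash
cat > h.py <<'E'
from bench import *
import cv2,numpy as np
from scipy.spatial.transform import Rotation as R
def cam(n,s=None):
    c=camera_model(n)
    if n=="wrist":
        T=np.eye(4);T[:3,:3]=R.from_quat(s["ee_rot"]).as_matrix();T[:3,3]=s["position"]
        T=T@c["hand_eye"];return c["K"],T[:3,:3],T[:3,3]
    r=cv2.Rodrigues(c["rvec"])[0];return c["K"],r.T,-r.T@c["tvec"]
def onplane(c,px,z):
    K,r,t=c;px=np.atleast_2d(px).astype(float)
    d=(r@np.linalg.inv(K)@np.c_[px,np.ones(len(px))].T).T
    return t+d*((z-t[2])/d[:,2])[:,None]
def proj(c,P):
    K,r,t=c;q=(K@(r.T@(np.atleast_2d(P)-t).T)).T;return q[:,:2]/q[:,2:]
def big(m,near=None):
    cs=[c for c in cv2.findContours(m.astype(np.uint8),0,2)[0] if cv2.contourArea(c)>30]
    return max(cs,key=cv2.contourArea) if near is None else min(cs,key=lambda c:-cv2.pointPolygonTest(c,near,True))
E
python3 - <<'E'
from h import *
c=cam("top");p=cv2.imread("pics/top0.png");d=np.load("top0.npy")
print("cam",c[2])
def pts(z,*px): return np.round(onplane(c,px,z)).tolist()
# 3D map
v,u=np.mgrid[:384,:512];K,r,t=c
X=(np.c_[((u-K[0,2])/K[0,0]).ravel(),((v-K[1,2])/K[1,1]).ravel(),np.ones(u.size)]*d.ravel()[:,None])@r.T+t
X=X.reshape(384,512,3);z=X[...,2]
b=p.astype(int)
def rect(name,m,near,zz=None):
    k=big(m,near);mask=np.zeros(m.shape,np.uint8);cv2.drawContours(mask,[k],-1,1,-1);sel=(mask>0)&m
    w=onplane(c,k[:,0],zz)[:,:2] if zz is not None else X[sel][:,:2]
    q=cv2.minAreaRect(w.astype(np.float32));print(name,np.round(q[0]),np.round(q[1]),round(q[2],1),"z",np.median(z[sel]).round(1),"px",cv2.minAreaRect(k)[0])
rect("knob",(z>118)&(z<145),(161,224));rect("knob130",(z>118)&(z<145),(161,224),130)
rect("wall",(z>80)&(z<100),(222,231),90)
wood=(b[...,2]-b[...,0]>35)
rect("bed",(z>10)&(z<150),(190,235));rect("empty",(z>10)&(z<150),(60,235))
rect("board",(z>9)&(z<30),(395,285),18)
rect("bowl",z>12,(260,145),70);rect("glue",z>12,(208,150));rect("offcut",z>8,(348,156),15)
bed=[(148,207),(253,208),(252,262),(146,261)];print("bedcorners",pts(20,*bed))
E
```

```text
cam [480.30662054  -8.78767644 796.88501453]
knob [594. 177.] [40. 40.] 89.6 z 130.1 px (161.1460418701172, 223.8097381591797)
knob130 [593. 175.] [41. 42.] 0.9 z 130.1 px (161.1460418701172, 223.8097381591797)
wall [595.  73.] [27. 81.] 2.9 z 90.6 px (221.5, 229.0)
bed [595. 134.] [110. 233.] 1.1 z 33.2 px (189.55508422851562, 233.7921142578125)
empty [580. 431.] [110. 217.] 1.0 z 20.4 px (52.83263397216797, 234.18817138671875)
board [ 518. -273.] [201. 259.] 84.1 z 18.5 px (396.7763366699219, 285.1258544921875)
bowl [780.  11.] [108. 109.] 49.2 z 42.3 px (259.5000305175781, 143.5)
glue [636.  47.] [325.  58.] 29.8 z 88.9 px (208.60003662109375, 153.70001220703125)
offcut [ 784. -183.] [120.  40.] 73.0 z 15.2 px (348.54998779296875, 155.35000610351562)
bedcorners [[645.0, 237.0, 20.0], [654.0, 18.0, 20.0], [543.0, 14.0, 20.0], [534.0, 227.0, 20.0]]
```

```bash
cat >> h.py <<'E'
def go(x,y,z,yaw,s=None):
    "tool-frame shift (m) and rotvec to a pointing-down pose with tool x at world angle yaw"
    s=s or read_state();r=R.from_quat(s["ee_rot"]);t=R.from_euler("z",yaw)*R.from_euler("x",np.pi)
    print("rows: d",np.round(r.inv().apply(np.array([x,y,z])-s["position"])/1000,4),"w",np.round((r.inv()*t).as_rotvec(),3))
def st():
    s=read_state();x=R.from_quat(s["ee_rot"]).as_matrix()
    print("t",round(s["clock"],2),"p",np.round(s["position"],1),"yaw",round(float(np.arctan2(x[1,0],x[0,0])),3),"tilt",np.round(x[:2,2],3),"j",np.round(s["joints"],2),"F",np.round(s["contact_force"],1),"T",np.round(s["wrist_torque"],2),"w",round(float(s["gripper_width"]),1),"g",round(float(s["grasp_force"]),1))
E
python3 -c "
from h import *
st();go(593,176,240,-3.11);go(593,176,240,-1.54)"
```

```text
t 0.1 p [ 275.5 -560.4  230.3] yaw -2.685 tilt [-0.001  0.002] j [-0.86  0.39  0.01 -0.   -1.19 -0.26] F [ 0.4 -0.1 -0.5] T [-0.03 -0.06  0.02] w 85.3 g 0.0
rows: d [-0.6097  0.521  -0.0087] w [ 0.002 -0.001  0.425]
rows: d [-0.6097  0.521  -0.0087] w [ 2.000e-03  1.000e-03 -1.145e+00]
```

```bash
python3 -m handwheel '[[-0.04,0.035,0,0,0,0.03,1],[-0.08,0.07,0,0,0,0.06,1],[-0.12,0.105,0,0,0,0.09,1],[-0.16,0.14,0,0,0,0.12,1],[-0.2,0.175,0,0,0,0.15,1],[-0.24,0.21,0,0,0,0.18,1],[-0.28,0.24,0,0,0,0.21,1],[-0.32,0.275,0,0,0,0.24,1],[-0.36,0.31,0,0,0,0.27,1],[-0.4,0.342,0,0,0,0.3,1]]'; python3 -c "
from h import *
st();go(593,176,240,-3.11)"
```

```text
clock: 1.35
position: [483.9, -75.8, 231.2]
ee_rot: [-0.078, 0.997, 0.0, -0.0]
contact_force: [1.1, -0.9, -0.5]
gripper_width: 85.2
grasp_force: 0.0
t 1.35 p [483.9 -75.8 231.2] yaw -2.985 tilt [-0.  0.] j [ 0.18  0.15 -0.31 -0.   -1.1  -1.59] F [ 1.1 -0.9 -0.5] T [-0.05 -0.09 -0.01] w 85.2 g 0.0
rows: d [-0.1469  0.2317 -0.0089] w [ 0.    -0.     0.125]
```

```bash
python3 -m handwheel '[[-0.03,0.046,-0.002,0,0,0.03,1],[-0.06,0.093,-0.004,0,0,0.06,1],[-0.09,0.139,-0.006,0,0,0.09,1],[-0.12,0.185,-0.008,0,0,0.12,1],[-0.147,0.231,-0.009,0,0,0.125,1],[-0.147,0.231,-0.009,0,0,0.125,1]]'; python3 -c "
from h import *
st();s=read_state();p,d=get_image('wrist');cv2.imwrite('pics/w1.png',p);np.save('w1.npy',d)
c=cam('wrist',s);print(proj(c,[[593,176,130],[595,73,90]]))
K,r,t=c;v,u=np.mgrid[:384,:512]
X=(np.c_[((u-K[0,2])/K[0,0]).ravel(),((v-K[1,2])/K[1,1]).ravel(),np.ones(u.size)]*d.ravel()[:,None])@r.T+t
X=X.reshape(384,512,3);z=X[...,2]
for n,lo,hi,zz,g in(('knob',120,138,130,[593,176,130]),('wall',82,98,90,[595,73,90])):
    m=(z>lo)&(z<hi)
    try:
        k=big(m,tuple(map(float,proj(c,[g])[0])));q=cv2.minAreaRect(onplane(c,k[:,0],zz)[:,:2].astype(np.float32));print(n,q,np.median(z[m]))
    except Exception as e:print(n,e)
"
```

```text
clock: 2.1
position: [593.4, 176.6, 238.7]
ee_rot: [-0.018, 1.0, -0.0, -0.001]
contact_force: [0.5, -1.2, -0.1]
gripper_width: 84.9
grasp_force: 0.0
t 2.1 p [593.4 176.6 238.7] yaw -3.106 tilt [-0.002 -0.001] j [ 0.55  0.37  0.01 -0.   -1.21 -2.09] F [ 0.5 -1.2 -0.1] T [-0.07  0.03  0.05] w 84.9 g 0.0
[[256.40356078 187.77038467]
 [159.29822181 175.93321945]]
knob ((594.5842895507812, 177.45098876953125), (40.54415512084961, 39.39775848388672), 2.024787425994873) 129.45163410307825
wall ((596.8612670898438, 73.73054504394531), (27.296756744384766, 82.79376220703125), 2.027329683303833) 87.4690298674098
```

View pics/w1.png

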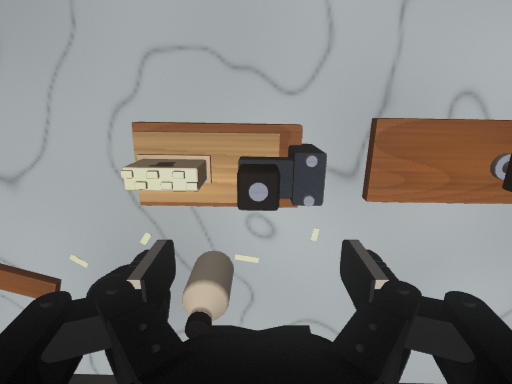

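The wrist view shows the knob at (259,190), the post at (308,175) close on its right, the wall at (165,172) and the bottle at (212,285). The post may foul fingers closing along jig x, so I'll check its height.

```bash
python3 -c "
from h import *
s=read_state();c=cam('wrist',s);d=np.load('w1.npy')
K,r,t=c
def P(u,v):
    return np.round(r@(np.linalg.inv(K)@[u,v,1]*d[v,u])+t,1)
for q in((308,165),(296,155),(320,152),(322,195),(300,195),(312,150),(285,180),(265,170),(259,205),(215,260),(205,300),(198,330)):print(q,P(*q))
go(594.5,177.4,130,-1.536)"
```

```text
(308, 165) [576.9 227.6  90.4]
(296, 155) [520.9 172.6 381.2]
(320, 152) [564.7 241.7  77.8]
(322, 195) [611.1 247.1  84.1]
(300, 195) [612.2 223.   83.5]
(312, 150) [564.5 235.3  65.8]
(285, 180) [595.4 205.2  84.5]
(265, 170) [576.  181.6 126.3]
(259, 205) [609.5 177.2 128.9]
(215, 260) [727.7 120.3  30.2]
(205, 300) [741.1 118.2  98.6]
(198, 330) [755.9 115.8 129.5]
rows: d [-0.0021  0.0026  0.1089] w [ 1.000e-03 -2.000e-03 -1.572e+00]
```

```bash
python3 -m handwheel '[[-0.001,0.001,0.03,0,0,0,1],[-0.001,0.001,0.06,0,0,0,1],[-0.001,0.001,0.09,0,0,0,1],[-0.001,0.001,0.115,0,0,0,1],[-0.001,0.001,0.132,0,0,0,1],[-0.001,0.001,0.1415,0,0,0,1],[-0.001,0.001,0.1415,0,0,0,0]]'; python3 -c "
from h import *
st()"; python3 -m handwheel '[[0,0,0,0,0,0,-1],[0,0,0,0,0,0,-1],[0,0,0,0,0,0,-1],[0,0,0,0,0,0,-1],[0,0,0,0,0,0,-1],[0,0,0,0,0,0,-1]]'; python3 -c "
from h import *
st()"
```

```text
clock: 3.02
position: [593.8, 174.3, 98.6]
ee_rot: [-0.016, 1.0, -0.0, -0.0]
contact_force: [-0.1, -0.8, 0.8]
gripper_width: 69.8
grasp_force: 0.0
t 3.02 p [593.8 174.3  98.6] yaw -3.11 tilt [-0. -0.] j [ 0.55  0.49 -0.18  0.   -0.9  -2.09] F [-0.1 -0.8  0.8] T [ 0.01 -0.04 -0.04] w 69.8 g 0.0
clock: 3.78
position: [594.9, 176.2, 100.4]
ee_rot: [-0.016, 1.0, 0.001, 0.002]
contact_force: [-3.2, 5.0, 3.7]
gripper_width: 39.4
grasp_force: 61.8
t 3.77 p [594.9 176.2 100.4] yaw -3.11 tilt [0.003 0.003] j [ 0.55  0.49 -0.17 -0.   -0.9  -2.09] F [-3.2  5.   3.7] T [ 1.22  0.47 -0.21] w 39.4 g 61.8
```

```bash
python3 -m handwheel '[[0,0,0,0,0,-0.06,-1],[0,0,0,0,0,-0.12,-1],[0,0,0,0,0,-0.12,-1]]' >/dev/null; python3 -c "
from h import *
st()"; python3 -m handwheel '[[0,0,0,0,0,0.06,-1],[0,0,0,0,0,0.12,-1],[0,0,0,0,0,0.12,-1]]'>/dev/null; python3 -c "
from h import *
st()"; python3 -m handwheel '[[0,0,0,0,0,0.06,-1],[0,0,0,0,0,0.12,-1],[0,0,0,0,0,0.12,-1]]'>/dev/null; python3 -c "
from h import *
st()"
```

```text
t 4.15 p [595.6 176.2 100.3] yaw -3.006 tilt [0.005 0.007] j [ 0.55  0.49 -0.17 -0.   -0.9  -1.98] F [0.5 6.5 4.2] T [ 1.49 -0.28 -4.4 ] w 39.0 g 101.3
t 4.53 p [595.6 176.4 100.4] yaw -3.107 tilt [0.005 0.003] j [ 0.55  0.49 -0.17  0.   -0.9  -2.08] F [0.1 5.3 3.2] T [ 1.58 -0.05 -0.16] w 39.1 g 75.8
t 4.9 p [595.6 176.4 100.7] yaw 3.057 tilt [0.005 0.002] j [ 0.55  0.49 -0.17  0.   -0.9  -2.2 ] F [-0.8  4.7  3.8] T [ 1.48  0.09 -0.16] w 39.3 g 75.8
```

Tightening counter-clockwise is solid at 4.4 N m, while clockwise turns freely at about 0.2 N m, so the thread is left-handed. I'll let go, wind joint 6 back to the far end and make one long clockwise turn.

```bash
python3 -m handwheel '[[0,0,0,0,0,0,1],[0,0,0,0,0,0,1],[0,0,0,0,0,0,1],[0,0,-0.02,0,0,0,1],[0,0,-0.045,0,0,0,1],[0,0,-0.045,0,0,-0.18,1],[0,0,-0.045,0,0,-0.36,1],[0,0,-0.045,0,0,-0.54,1],[0,0,-0.045,0,0,-0.72,1],[0,0,-0.045,0,0,-0.9,1]]' >/dev/null
python3 -m handwheel '[[0,0,0,0,0,-0.18,1],[0,0,0,0,0,-0.36,1],[0,0,0,0,0,-0.54,1],[0,0,0,0,0,-0.72,1],[0,0,0,0,0,-0.9,1],[0,0,0,0,0,-1.08,1],[0,0,0,0,0,-1.26,1],[0,0,0,0,0,-1.44,1],[0,0,0,0,0,-1.62,1],[0,0,0,0,0,-1.8,1]]' >/dev/null
python3 -m handwheel '[[0,0,0,0,0,-0.18,1],[0,0,0,0,0,-0.36,1],[0,0,0,0,0,-0.54,1],[0,0,0,0,0,-0.72,1],[0,0,0,0,0,-0.9,1],[0,0,0,0,0,-1.08,1],[0,0,0,0,0,-1.26,1],[0,0,0,0,0,-1.44,1],[0,0,0,0,0,-1.62,1],[0,0,0,0,0,-1.8,1]]' >/dev/null
python3 -m handwheel '[[0,0,0,0,0,-0.1,1],[0,0,0,0,0,-0.21,1],[0,0,0,0,0,-0.21,1]]' >/dev/null;  python3 -c "
from h import *
st();go(595,177,98,-np.pi+3.057-np.pi/2+2*np.pi)
s=read_state();p,d=get_image('wrist');cv2.imwrite('pics/w2.png',p)
c=cam('wrist',s);K,r,t=c;v,u=np.mgrid[:384,:512]
X=(np.c_[((u-K[0,2])/K[0,0]).ravel(),((v-K[1,2])/K[1,1]).ravel(),np.ones(u.size)]*d.ravel()[:,None])@r.T+t
X=X.reshape(384,512,3);z=X[...,2]
m=(z>120)&(z<138)&(abs(X[...,0]-595)<40)&(abs(X[...,1]-177)<40)
k=big(m);print(cv2.minAreaRect(onplane(c,k[:,0],130)[:,:2].astype(np.float32)))"
```

```text
t 9.03 p [593.8 174.2 143.6] yaw 1.479 tilt [-0.001 -0.001] j [ 0.55  0.45 -0.13  0.   -1.    2.5 ] F [ 0.6  0.6 -0.3] T [-0.06 -0.03 -0.01] w 85.1 g 0.0
rows: d [0.0029 0.001  0.0456] w [1.000e-03 1.000e-03 3.134e+00]
((596.6473388671875, 179.9808349609375), (41.282833099365234, 38.928592681884766), 82.7064437866211)
```

```bash
python3 -m handwheel '[[0.003,0.001,0.02,0,0,0.01,1],[0.003,0.001,0.0445,0,0,0.02,1],[0.003,0.001,0.0445,0,0,0.02,1],[0.003,0.001,0.0445,0,0,0.02,-1],[0.003,0.001,0.0445,0,0,0.02,-1],[0.003,0.001,0.0445,0,0,0.02,-1],[0.003,0.001,0.0445,0,0,0.02,-1],[0.003,0.001,0.0445,0,0,0.02,-1],[0.003,0.001,0.0445,0,0,0.02,-1],[0.003,0.001,0.0445,0,0,0.02,-1]]' >/dev/null; python3 -c "
from h import *
st()"
python3 -m handwheel '[[0,0,-0.0004,0,0,0.15,-1],[0,0,-0.0008,0,0,0.3,-1],[0,0,-0.0011,0,0,0.45,-1],[0,0,-0.0015,0,0,0.6,-1],[0,0,-0.0019,0,0,0.75,-1],[0,0,-0.0023,0,0,0.9,-1]]' >/dev/null; python3 -c "
from h import *
st()"
```

```text
t 10.32 p [595.6 177.8 100.7] yaw 1.46 tilt [0.002 0.001] j [ 0.55  0.49 -0.17  0.   -0.91  2.48] F [-1.4 -0.1  6.2] T [ 0.11  0.55 -0.08] w 39.2 g 60.7
t 11.07 p [596.  177.5 102.9] yaw 0.557 tilt [ 0.002 -0.   ] j [ 0.55  0.49 -0.17  0.   -0.91  1.58] F [-0.  -0.3  4.6] T [-0.46  0.15  0.19] w 39.9 g 60.4
```

```bash
python3 -m handwheel '[[0,0,-0.0004,0,0,0.17,-1],[0,0,-0.0009,0,0,0.34,-1],[0,0,-0.0013,0,0,0.51,-1],[0,0,-0.0017,0,0,0.68,-1],[0,0,-0.0022,0,0,0.85,-1],[0,0,-0.0026,0,0,1.02,-1],[0,0,-0.003,0,0,1.19,-1],[0,0,-0.0035,0,0,1.36,-1],[0,0,-0.0039,0,0,1.53,-1],[0,0,-0.0043,0,0,1.7,-1]]' >/dev/null; python3 -c "
from h import *
st()"
python3 -m handwheel '[[0,0,-0.0004,0,0,0.17,-1],[0,0,-0.0009,0,0,0.34,-1],[0,0,-0.0013,0,0,0.51,-1],[0,0,-0.0017,0,0,0.68,-1],[0,0,-0.0022,0,0,0.85,-1],[0,0,-0.0026,0,0,1.02,-1],[0,0,-0.003,0,0,1.19,-1],[0,0,-0.0035,0,0,1.36,-1],[0,0,-0.0039,0,0,1.53,-1],[0,0,-0.0043,0,0,1.7,-1]]' >/dev/null; python3 -c "
from h import *
st()"
python3 -m handwheel '[[0,0,-0.0004,0,0,0.17,-1],[0,0,-0.0009,0,0,0.34,-1],[0,0,-0.0013,0,0,0.51,-1],[0,0,-0.0017,0,0,0.68,-1],[0,0,-0.0022,0,0,0.85,-1],[0,0,-0.0024,0,0,0.95,-1],[0,0,-0.0024,0,0,0.95,-1]]' >/dev/null; python3 -c "
from h import *
st()"
```

```text
t 12.32 p [595.5 176.7 107.2] yaw -1.144 tilt [ 0.001 -0.002] j [ 0.55  0.49 -0.16  0.   -0.92 -0.12] F [-1.  -2.4  6.3] T [-0.8   0.5   0.21] w 39.0 g 60.3
t 13.57 p [595.  177.3 111.6] yaw -2.844 tilt [ 0.    -0.001] j [ 0.55  0.48 -0.16  0.   -0.93 -1.82] F [-3.5 -0.7  6.5] T [-0.03  1.1   0.26] w 39.0 g 60.5
t 14.45 p [595.2 177.6 114. ] yaw 2.493 tilt [0.001 0.   ] j [ 0.55  0.48 -0.16  0.   -0.94 -2.77] F [-3.2  0.6  6. ] T [ 0.08  0.92 -0.21] w 39.2 g 61.1
```

```bash
python3 -m handwheel '[[0,0,0,0,0,0,1],[0,0,0,0,0,0,1],[0,0,0,0,0,0,1],[0,0,-0.03,0,0,0,1],[0,0,-0.07,0,0,-0.1,1],[0,0,-0.1,0,0,-0.28,1],[0,0,-0.11,0,0,-0.46,1],[0,0,-0.11,0,0,-0.64,1],[0,0,-0.11,0,0,-0.82,1],[0,0,-0.11,0,0,-1.0,1]]' >/dev/null; python3 -c "
from h import *
st();go(596.5,80,225,-1.536)"
```

```text
t 15.7 p [595.2 177.4 222.3] yaw -2.784 tilt [-0. -0.] j [ 0.55  0.38 -0.02 -0.   -1.17 -1.76] F [0.2 0.4 0. ] T [0.02 0.01 0.01] w 85.3 g 0.0
rows: d [ 0.0329 -0.0918 -0.0027] w [ 0.    -0.    -1.248]
```

```bash
python3 -m handwheel '[[0.005,-0.013,0,0,0,-0.18,1],[0.01,-0.026,0,0,0,-0.36,1],[0.014,-0.04,0,0,0,-0.54,1],[0.019,-0.053,0,0,0,-0.72,1],[0.024,-0.066,0,0,0,-0.9,1],[0.029,-0.08,0,0,0,-1.08,1],[0.033,-0.092,-0.003,0,0,-1.248,1],[0.033,-0.092,-0.003,0,0,-1.248,1]]' >/dev/null; python3 -c "
from h import *
st();s=read_state();p,d=get_image('wrist');cv2.imwrite('pics/w3.png',p)
c=cam('wrist',s);K,r,t=c;v,u=np.mgrid[:384,:512]
X=(np.c_[((u-K[0,2])/K[0,0]).ravel(),((v-K[1,2])/K[1,1]).ravel(),np.ones(u.size)]*d.ravel()[:,None])@r.T+t
X=X.reshape(384,512,3);z=X[...,2]
m=(z>84)&(z<97)&(abs(X[...,0]-595)<50)&(abs(X[...,1]-77)<52)
k=big(m);print(cv2.minAreaRect(onplane(c,k[:,0],90)[:,:2].astype(np.float32)),np.median(z[m]))
m=(z>120)&(z<160)&(abs(X[...,0]-595)<40)&(abs(X[...,1]-177)<40);print('knobtop',np.median(z[m]),m.sum())
go(596.5,82,50,-1.536)"
```

```text
t 16.7 p [596.   79.2 225.6] yaw -1.545 tilt [0. 0.] j [ 0.4   0.35 -0.06  0.   -1.16 -0.38] F [ 0.5 -0.6  0.1] T [ 0.06  0.01 -0.  ] w 85.7 g 0.0
((598.5782470703125, 73.57843780517578), (26.151012420654297, 82.10901641845703), 1.9593762159347534) 89.89204219328008
knobtop 142.88555326455054 2088
rows: d [-0.0023 -0.0006  0.1755] w [ 0.     0.    -0.009]
```

View pics/w3.png

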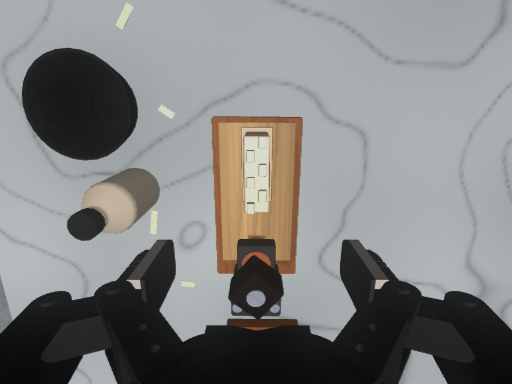

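The view shows the knob raised and rotated 45° at (256,290), with its top at 143 mm, a rise of 13 mm, so the pin is well clear. The wall is at (257,175). I'll grasp it now.

```bash
python3 -m handwheel '[[-0.002,-0.0015,0.04,0,0,-0.01,1],[-0.002,-0.0015,0.08,0,0,-0.01,1],[-0.002,-0.0015,0.12,0,0,-0.01,1],[-0.002,-0.0015,0.155,0,0,-0.01,1],[-0.002,-0.0015,0.175,0,0,-0.01,1],[-0.002,-0.0015,0.175,0,0,-0.01,1]]' >/dev/null; python3 -c "
from h import *
st()"; python3 -m handwheel '[[0,0,0,0,0,0,-1],[0,0,0,0,0,0,-1],[0,0,0,0,0,0,-1],[0,0,0,0,0,0,-1],[0,0,0,0,0,0,-1],[0,0,0,0,0,0,-1],[0,0,0,0,0,0,-1],[0,0,0,0,0,0,-1]]'>/dev/null; python3 -c "
from h import *
st()"
```

```text
t 17.5 p [596.2  81.9  48.6] yaw -1.533 tilt [-0.004 -0.002] j [ 0.41  0.53 -0.26 -0.   -0.78 -0.37] F [ 0.  -0.5  0.5] T [ 0.02 -0.   -0.01] w 85.4 g 0.0
t 18.5 p [597.8  82.   51.6] yaw -1.532 tilt [0.001 0.   ] j [ 0.4   0.53 -0.26  0.   -0.78 -0.37] F [-1.4  0.7  5.1] T [ 0.24  0.49 -0.05] w 25.3 g 60.6
```

```bash
python3 -m handwheel '[[0,0,-0.0015,0,0,0,-1],[0.005,0,-0.002,0,0,0,-1],[0.015,0,-0.002,0,0,0,-1],[0.025,0,-0.002,0,0,0,-1],[0.035,0,-0.002,0,0,0,-1]]' >/dev/null; python3 -c "
from h import *
st()"; python3 -m handwheel '[[0.015,0,0,0,0,0,-1],[0.03,0,0,0,0,0,-1],[0.045,0,0,0,0,0,-1],[0.06,0,0,0,0,0,-1],[0.075,0,0,0,0,0,-1],[0.09,0,0,0,0,0,-1],[0.105,0,0,0,0,0,-1],[0.12,0,0,0,0,0,-1],[0.12,0,0,0,0,0,-1]]' >/dev/null; python3 -c "
from h import *
st();s=read_state();p,d=get_image('wrist');cv2.imwrite('pics/w4.png',p)"
```

```text
t 19.12 p [598.2  45.7  52.1] yaw -1.532 tilt [-0.001 -0.   ] j [ 0.35  0.52 -0.27 -0.   -0.78 -0.31] F [-0.5  0.2 -4.1] T [-0.06  0.01 -0.01] w 25.8 g 59.4
t 20.25 p [603.3 -74.3  52.5] yaw -1.534 tilt [-0.  0.] j [ 0.14  0.53 -0.25 -0.   -0.79 -0.11] F [ 0.3  0.3 -3. ] T [-0.01 -0.04  0.05] w 25.7 g 59.3
```

View pics/w4.png

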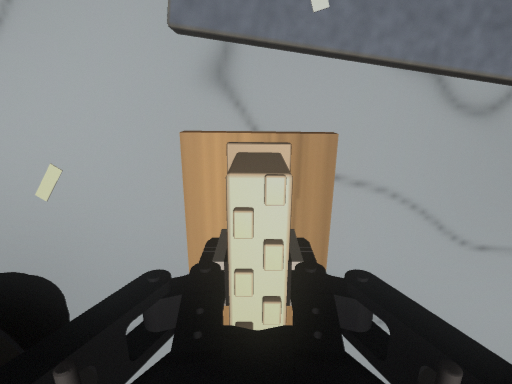

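The model hangs free in the grip, wall at (258,250), clear of the clamp, with the drying board ahead at the top. I'll lift and carry it.

```bash
python3 -m handwheel '[[0,0,-0.015,0,0,0,-1],[0,0,-0.035,0,0,0,-1],[0,0,-0.055,0,0,0,-1],[0,0,-0.055,0,0,0,-1]]' >/dev/null; python3 -c "
from h import *
st();go(515,-304.5,108,-1.67)"
```

```text
t 20.8 p [605.2 -72.4 110.5] yaw -1.531 tilt [0.006 0.   ] j [ 0.15  0.46 -0.19  0.   -0.91 -0.11] F [ 0.3  0.5 -4.2] T [ 0.03 -0.02 -0.05] w 25.4 g 59.5
rows: d [0.2283 0.0995 0.0019] w [-0.006  0.001  0.139]
```

```bash
python3 -m handwheel '[[0.015,0.007,0,0,0,0.01,-1],[0.045,0.02,0,0,0,0.03,-1],[0.075,0.033,0,0,0,0.05,-1],[0.105,0.046,0,0,0,0.07,-1],[0.135,0.059,0,0,0,0.09,-1],[0.165,0.072,0,0,0,0.11,-1],[0.195,0.085,0,0,0,0.125,-1],[0.215,0.094,0,0,0,0.135,-1],[0.228,0.0995,0,0,0,0.14,-1],[0.228,0.0995,0,0,0,0.14,-1]]' >/dev/null; python3 -c "
from h import *
st();go(515,-304.5,55,-1.67)
p,d=get_image('top');cv2.imwrite('pics/t5.png',p)
c=cam('top');b=p.astype(int)
K,r,t=c;v,u=np.mgrid[:384,:512]
X=(np.c_[((u-K[0,2])/K[0,0]).ravel(),((v-K[1,2])/K[1,1]).ravel(),np.ones(u.size)]*d.ravel()[:,None])@r.T+t
X=X.reshape(384,512,3);z=X[...,2];m=(z>76)&(z<98)&(abs(X[...,0]-515)<150)&(abs(X[...,1]+290)<150)
q=X[m];print(np.percentile(q,[1,99],axis=0))"
```

```text
t 22.05 p [ 512.  -305.5  107. ] yaw -1.673 tilt [-0.001  0.   ] j [-0.27  0.45 -0.23 -0.   -0.89  0.16] F [-0.6  0.3 -3.9] T [-0.04  0.    0.05] w 25.5 g 59.3
rows: d [-0.0013 -0.003   0.052 ] w [ 0.001  0.    -0.003]
[[ 479.36528946 -189.27893799   76.56101356]
 [ 552.38408969 -180.40963899   89.89548331]]
```

View pics/t5.png

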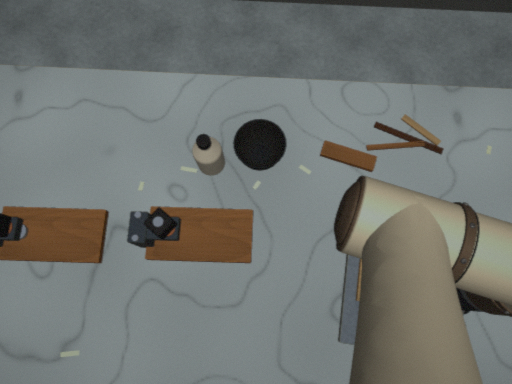

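The arm hides most of the board, but the baseboard's near end shows at ≈(358,275), at y ≈ −182 as expected. Now I'll lower it.

```bash
python3 -m handwheel '[[-0.001,-0.002,0.015,0,0,0,-1],[-0.001,-0.002,0.03,0,0,0,-1],[-0.001,-0.002,0.042,0,0,0,-1],[-0.001,-0.002,0.05,0,0,0,-1],[-0.001,-0.002,0.053,0,0,0,-1],[-0.001,-0.002,0.053,0,0,0,-1]]' >/dev/null; python3 -c "
from h import *
st()
s=read_state();p,d=get_image('wrist');cv2.imwrite('pics/w6.png',p)"; python3 -m handwheel '[[0,0,0.001,0,0,0,-1],[0,0,0.002,0,0,0,-1],[0,0,0.002,0,0,0,-1]]' >/dev/null; python3 -c "
from h import *
st()"
```

```text
t 22.85 p [ 515.1 -304.1   54.6] yaw -1.672 tilt [ 0. -0.] j [-0.26  0.52 -0.27  0.   -0.78  0.16] F [-0.5 -0.2 -3.5] T [-0.09  0.06  0.05] w 25.6 g 59.3
t 23.27 p [ 514.9 -304.    52.7] yaw -1.672 tilt [ 0. -0.] j [-0.26  0.52 -0.27 -0.   -0.78  0.16] F [ 0.2  0.1 -3.4] T [-0.05  0.06  0.04] w 25.5 g 59.3
```

```bash
for i in 1 2 3; do python3 -m handwheel '[[0,0,0.0005,0,0,0,-1],[0,0,0.001,0,0,0,-1],[0,0,0.001,0,0,0,-1]]' >/dev/null; python3 -c "
from h import *
st()"; done
```

```text
t 23.65 p [ 514.9 -303.9   51.5] yaw -1.672 tilt [-0.  0.] j [-0.26  0.52 -0.28  0.   -0.78  0.16] F [ 0.4  0.5 -5.4] T [-0.05  0.02 -0.02] w 25.6 g 59.3
t 24.02 p [ 514.9 -303.9   50.5] yaw -1.672 tilt [-0.  0.] j [-0.26  0.52 -0.28 -0.   -0.77  0.16] F [-0.2 -0.1 -3.9] T [-0.02  0.02  0.07] w 25.0 g 59.3
t 24.4 p [ 515.  -304.    49.7] yaw -1.672 tilt [ 0. -0.] j [-0.26  0.52 -0.28  0.   -0.77  0.16] F [-0.5  0.5 -3.7] T [ 0.01  0.02 -0.04] w 25.3 g 59.6
```

View pics/w6.png

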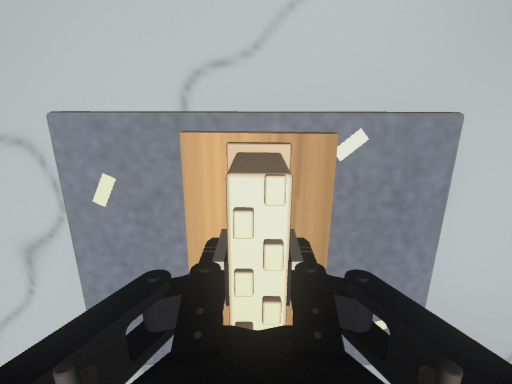

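The model is square and central on the grey board. It hasn't touched yet, so I'll keep lowering.

```bash
for i in 1 2 3; do python3 -m handwheel '[[0,0,0.0004,0,0,0,-1],[0,0,0.0008,0,0,0,-1],[0,0,0.0008,0,0,0,-1]]' >/dev/null; python3 -c "
from h import *
st()"; done
```

```text
t 24.77 p [ 515.  -304.    49.6] yaw -1.672 tilt [ 0. -0.] j [-0.26  0.52 -0.28  0.   -0.77  0.16] F [-2.2  1.9  4.8] T [0.6  0.66 0.04] w 25.3 g 60.3
t 25.15 p [ 515.  -304.    49.6] yaw -1.671 tilt [ 0. -0.] j [-0.26  0.52 -0.28  0.   -0.77  0.16] F [-3.9  2.1  8.8] T [ 0.91  1.06 -0.04] w 25.7 g 60.9
t 25.52 p [ 515.  -304.    49.6] yaw -1.671 tilt [ 0.    -0.001] j [-0.26  0.52 -0.28  0.   -0.77  0.16] F [-5.5  3.1 12.5] T [1.18 1.45 0.02] w 25.1 g 61.5
```

```bash
python3 -m handwheel '[[0,0,-0.0015,0,0,0,-1],[0,0,-0.0015,0,0,0,1],[0,0,-0.0015,0,0,0,1],[0,0,-0.0015,0,0,0,1],[0,0,-0.0015,0,0,0,1],[0,0,-0.0015,0,0,0,1]]' >/dev/null; python3 -m handwheel '[[0,0,-0.02,0,0,0,1],[0,0,-0.05,0,0,0,1],[0,0,-0.09,0,0,0,1],[0,0,-0.13,0,0,0,1],[0,0,-0.16,0,0,0,1],[0,0,-0.16,0,0,0,1],[0,0,-0.16,0,0,0,1]]' >/dev/null; python3 -c "
from h import *
st();s=read_state();p,d=get_image('wrist');cv2.imwrite('pics/w7.png',p)"
```

```text
t 27.15 p [ 514.4 -303.6  207.8] yaw -1.672 tilt [-0.001  0.001] j [-0.26  0.36 -0.1  -0.   -1.12  0.16] F [ 0.2 -0.5  0. ] T [ 0.    0.04 -0.01] w 85.6 g 0.0
```

View pics/w7.png

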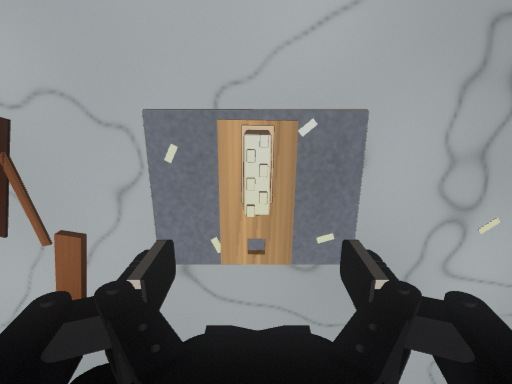

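The model stands flat and central on the drying board: baseboard columns 218–298 on a board spanning 143–368, hole at (257,245). The fingers are clear of it, so I'm handing in.

```bash
python3 -c "
from bench import job_done
print(job_done())"
```

```text
the job is handed in; nothing more can be done
None
```

The job is handed in at about 27 s of the 64 s allowed: the screw proved left-handed (clockwise loosens), and the model was drawn out and set upright in the middle of the drying board and released, with the bowl, bottle and offcut untouched; no verdict was returned.

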